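# Build up a loudspeaker magnet assembly on its stud jig

## Task

Build the loudspeaker magnet assembly on the stud jig: first seat the T-yoke whose bolt holes line up with the studs fully home on the jig, pole up, then put the ferrite ring around its pole, then the steel top plate around the pole on the ring, and last the dust cap, open side down, over the pole so that it rests on the top plate. Set each part down rather than dropping it, and leave the two other yokes and the two solder tins where they lie.

Things in the scene. Friction and masses are not known exactly. Their poses are not given: they have to be found in the camera images.
- jig_top (a point): Stud jig, fixed to the bench: dark steel plate 84 x 84 mm, 12 mm thick, with four upright bright studs of 6 mm diameter (tips tapered over the last 2 mm) that stand 6 mm above its top. Stud centres form a rectangle of 50 mm along x by 30 mm along y, centred on the plate. The point is the centre of the plate's top face, 12 mm above the bench; z is up
- yoke_rect_mid (a point): Loose steel T-yoke (loudspeaker back plate): flat plate 72 x 72 x 8 mm with a round pole, 24 mm diameter, standing up from its centre to 40 mm above the plate's underside (top edge bevelled 2 mm); about 0.4 kg. Four bolt holes at the corners of a rectangle of 50 mm along x by 30 mm along y, centred on the pole. Holes are 11 mm wide, straight through. The point lies on the pole's axis 20 mm above the underside; z is up along the pole; a half turn about z looks the same.
- yoke_square_mid (a point): Loose steel T-yoke (loudspeaker back plate): flat plate 72 x 72 x 8 mm with a round pole, 24 mm diameter, standing up from its centre to 40 mm above the plate's underside (top edge bevelled 2 mm); about 0.4 kg. Four bolt holes at the corners of a square of 50 mm by 50 mm along x and y, centred on the pole. Holes are 11 mm wide, straight through. The point lies on the pole's axis 20 mm above the underside; z is up along the pole.
- yoke_three_mid (a point): Loose steel T-yoke (loudspeaker back plate): flat plate 72 x 72 x 8 mm with a round pole, 24 mm diameter, standing up from its centre to 40 mm above the plate's underside (top edge bevelled 2 mm); about 0.4 kg. Three bolt holes, 120 degrees apart, 27 mm from the pole's axis, one of them on +x. Holes are 11 mm wide, straight through. The point lies on the pole's axis 20 mm above the underside; z is up along the pole.
- magnet_mid (a point): Loose unmagnetised ferrite ring, matt black: outside diameter 54 mm, bore 36 mm, 16 mm high, about 0.1 kg, lying flat. The point is its centre, 8 mm above its underside; z is its axis
- top_plate_mid (a point): Loose steel top plate, a flat bright ring: outside diameter 58 mm, bore 32 mm, 8 mm thick, about 0.12 kg, lying flat. The point is its centre, 4 mm above its underside; z is its axis
- cap_mid (a point): Loose grey plastic dust cap, a round cup lying open side down: outside diameter 42 mm, inside diameter 34 mm, 24 mm high, 20 mm deep inside, about 0.03 kg. The point is its centre, 12 mm above its lower rim; z is up, away from the open side
- tin_a_mid (a point): Bystander: closed flat solder tin with a paper disc on its lid, 56 mm diameter, 20 mm high. The point is its centre, 10 mm above its underside
- tin_b_mid (a point): Bystander: closed solder tin with a paper disc on its lid, 48 mm diameter, 26 mm high. The point is its centre, 13 mm above its underside
There are look-alikes about, which are no part of the job. Leave any green or red look-alike of the part that bears cap_mid alone. Leave any green look-alike of the part that bears yoke_rect_mid alone.

How it is judged (in metres and radians):
On the way, in this order (a step that is already met when the one before it is completed fails the run):
1. The yoke whose holes match is seated flat on the jig, studs in its holes (z of yoke_rect_mid in the frame of jig_top between 0.0175 and 0.0225 m and horizontal distance between yoke_rect_mid and jig_top below 0.005 m and angle between yoke_rect_mid's own z axis and vertical below 0.08 rad and angle between the x axis of yoke_rect_mid and the x axis of jig_top, either way round below 0.2 rad), for 0.2 s.
2. The ferrite ring lies flat on the yoke, around its pole (z of magnet_mid in the frame of yoke_rect_mid between -0.0065 and -0.0015 m and horizontal distance between magnet_mid and yoke_rect_mid below 0.008 m and angle between magnet_mid's own z axis and vertical below 0.08 rad), for 0.2 s.
3. The steel top plate lies flat on the ferrite ring, around the pole (z of top_plate_mid in the frame of yoke_rect_mid between 0.0055 and 0.0105 m and horizontal distance between top_plate_mid and yoke_rect_mid below 0.008 m and angle between top_plate_mid's own z axis and vertical below 0.08 rad), for 0.2 s.
4. The cap is over the pole and rests on the top plate (z of cap_mid in the frame of yoke_rect_mid between 0.0215 and 0.0265 m and horizontal distance between cap_mid and yoke_rect_mid below 0.009 m and angle between cap_mid's own z axis and vertical below 0.08 rad), for 0.2 s.
At the end, for the whole second after the job is handed in: Matching yoke within 5 mm of the jig centre and turned to its studs; ferrite ring, then top plate, within 8 mm of the pole axis and cap within 9 mm; each within 2.5 mm of its seated height, level to 0.08 rad, released, at rest (all of step 1 and all of step 2 and all of step 3 and all of step 4 and linear speed of each of yoke_rect, magnet, top_plate, cap below 0.02 m/s and contact force between the fingers and yoke_rect below 0.1 N and contact force between the fingers and magnet below 0.1 N and contact force between the fingers and top_plate below 0.1 N and contact force between the fingers and cap below 0.1 N); the robot touches nothing.
It fails at once if A part of the assembly was dropped (falling free of the fingers faster than 0.8 m/s, from over 3 cm) ((linear speed of yoke_rect above 0.8 m/s and contact force between each of the arm, the fingers and yoke_rect below 0.01 N) or (linear speed of magnet above 0.8 m/s and contact force between each of the arm, the fingers and magnet below 0.01 N) or (linear speed of top_plate above 0.8 m/s and contact force between each of the arm, the fingers and top_plate below 0.01 N) or (linear speed of cap above 0.8 m/s and contact force between each of the arm, the fingers and cap below 0.01 N)).
It fails at once if One of the other two yokes was moved more than 3 cm (distance of any of yoke_square_mid, yoke_three_mid from where it was at the start of the episode above 0.03 m).
It fails at once if A solder tin was moved more than 3 cm (distance of any of tin_a_mid, tin_b_mid from where it was at the start of the episode above 0.03 m).
It also fails if it takes over 104 s, if anything falls off the work surface, if the arm or the gripper's body presses on something with over 40 N, if the wrist force passes 120 N, or if a joint passes its speed limit or range.

## Robot

A 6-joint arm with a two-finger parallel gripper is mounted at the origin on the work surface. World frame = base frame: x ahead of the robot, y to its left, z up, the work surface at z = 0. Lengths are in m, angles in degrees, forces in N, time in s.
With the tool pointing down it reaches from about 0.4 to 0.825 m from the base axis. Payload 7 kg.
Tool frame: the origin (TCP) lies midway between the tips of the shut fingers; the grasp point (between the pads) lies 19 mm behind it; z points along the fingers, y is the line along which they close (so a half turn about z gives the same grasp; the last joint's range is limited). The gripper opens to 88 mm and grips with 3 to 60 N. Pads are 19 mm wide; open, the fingers measure 130 mm over their backs; the gripper's body (78 mm by 193 mm) begins 47 mm behind the grasp point.
Start: joints at [-50.816, 20.546, 0.682, 0, -70.136, -16.507], TCP at [0.26, -0.623, 0.227] pointing down, gripper open.
Joint ranges: [-176.03, 176.03], [-82.01, 121.73], [-58.28, 71.71], [-173.87, 95.51], [-174.79, -0.11], [-173.66, 173.66]. Speed limits (degrees/s): [136.94, 136.94, 172.46, 180, 180, 180].

## Interface

Orientations are given as [roll, pitch, yaw] about the fixed x, y, z axes, in that order (R = Rz(yaw) Ry(pitch) Rx(roll)).
In Python, from plant import telemetry, viewer, workorder gives the robot as it stands. The module is installed in compiled form; this text tells all that it offers.
- The arm moves only by the tool carry_out, never from a script. Its argument "rows" is a list of rows, each a list of 6 numbers: the shift along the tool's x, y, z in m, then the turn, a rotation vector about the tool's x, y, z in rad. In form: [[tx, ty, tz, ax, ay, az], ...]. A call has 1 to 8 rows; each row is the pose to reach, as a shift and turn from the pose commanded when the call began, along the tool's axes at that moment; what a row does not reach only later rows make up. A row lasts 1/8 s, in which the tool goes at most 62.5 mm and 10.7 degrees, less where a joint would pass 70% of its speed; a pose out of reach is approached as far as the arm can. A call with a gripper value outside its range is refused whole. "grip" is the gripper's target within -1 to 1 (fully open at 1, half-way at 0, shut at -1), set as the call begins (left out, the last holds). The fingers move at their own pace and stop on an object; the grip force is fixed at half the most. Time passes only in rows, so rows that repeat a pose let the fingers close. It gives the time, the measured TCP pose, the force, the opening and the grip force at its end, in the units of the state.
- telemetry.get_obs(): the state, without advancing time (a new reading comes with each control period).
- viewer.snapshot(name): name is "scene" or "side" or "wrist"; returns the picture (480x640x3 uint8, red, green, blue); there is no depth.
- viewer.camera_info(name): a dict with "intrinsics" (3x3 intrinsics, pixels), "extrinsics" (4x4, takes a point from camera to world coordinates); the wrist camera has in their place "tool_from_camera" (4x4, takes a point from camera to tool coordinates, whose origin is the TCP and whose axes are the flange's). Camera axes: x right, y down, z forward; pixel columns grow to the right and rows downward; lengths in m; the calibration is good to about 2 mm. A picture is of the moment at which its call begins: read the wrist's pose just before it. camera_info takes no time and is no camera call.
- workorder.close_job(): hands the job in; it is judged then, once.
The state is a dict: "clock": time; "joint_pos": joint angles; "qvel": joint speeds; "tau": joint torques, N m; "tool_pos": TCP position; "orientation": TCP orientation; "force": force on the tool from outside, world axes, zero at the start; "moment": the same for the moment, N m; "opening": finger opening in m; "gripper_force": force on a finger pad.
Only numpy, scipy, OpenCV 4.12 (cv2) and the standard library are available. Lean on these libraries where they do the work, as an engineer would, in place of code of your own. Each camera call takes 0.05 s, during which the arm holds its last target. There are 200 camera calls.

## Working session

There is one attempt and no reset: what is moved stays moved. The work goes in short steps, Python scripts to look and compute and a tool call to move; the robot and the scene stay as the last step left them, time stands still between calls to the robot, and variables do not carry over. Pictures are saved under pics/ and viewed, at most 14 in all, crops included, and the job is handed in when it is done.

Besides the shell and the picture viewer there is one more tool, called after "Request:" as name(argument=value, ...) on one line, values as JSON. carry_out: Moves the arm, as the interface text tells. Its arguments: {"type":"object","properties":{"rows":{"type":"array"},"grip":{"type":"number"}},"required":["rows"]}

```bash
mkdir -p pics
python3 - <<'E'
from plant import telemetry, viewer
import cv2
for n in ["scene","side","wrist"]:
    im=viewer.snapshot(n); cv2.imwrite(f"pics/{n}0.png",im[:,:,::-1])
    i=viewer.camera_info(n); print(n,{k:(v.tolist() if hasattr(v,'tolist') else v) for k,v in i.items()})
print(telemetry.get_obs())
E
```

```text
scene {'intrinsics': [[558.7691933974419, 0.0, 324.46749201021004], [0.0, 558.7691933974419, 233.504710432793], [0.0, 0.0, 1.0]], 'extrinsics': [[0.2884372706900371, 0.6968075226004022, -0.6567063402498653, 1.2361431248757622], [0.9573935469723169, -0.19971460926136775, 0.20859451350250013, -0.1837464920616893], [0.01419637603924861, -0.6888928445666052, -0.7247241624316683, 0.8658372523907485], [0.0, 0.0, 0.0, 1.0]]}
side {'intrinsics': [[572.2500738121815, 0.0, 320.31249481551106], [0.0, 572.2500738121815, 242.4218385746923], [0.0, 0.0, 1.0]], 'extrinsics': [[-0.9305648893341549, -0.22423509770344607, 0.2894263424369621, 0.13612669559127769], [-0.36611168247210546, 0.5626690841195904, -0.7411921058224146, 0.9672295494408426], [0.0033500292470237105, -0.7956897151113287, -0.6056951828850027, 0.8180927926869896], [0.0, 0.0, 0.0, 1.0]]}
wrist {'intrinsics': [[432.6485594710502, 0.0, 325.6328048524675], [0.0, 432.6485594710502, 236.79362208726675], [0.0, 0.0, 1.0]], 'tool_from_camera': [[0.00012607705569117681, -0.9600536191570189, -0.2798160689597464, 0.07453575364317366], [0.99999932
[... 173 characters left out ...]
[0.0, 0.0, 0.0, 1.0]]}
{'clock': 0.15, 'joint_pos': array([-5.08151506e+01,  2.05815822e+01,  6.44526040e-01, -1.55232260e-02,
       -7.01359628e+01, -1.65074062e+01]), 'qvel': array([ 0.02593373, -0.13860984,  0.13935527,  0.09477554, -0.07488409,
        0.03503702]), 'tau': array([-1.17339638e-03, -5.83273566e+01,  2.93292618e+01,  7.00132772e+00,
        8.77355633e-03, -1.15846142e-04]), 'tool_pos': array([ 0.26007406, -0.62246742,  0.22583004]), 'orientation': array([ 1.79925844e+02, -6.75633999e-03, -1.57327836e+02]), 'force': array([ 0.20280899, -1.01776604, -0.59198663]), 'moment': array([ 0.0039582 ,  0.05663088, -0.01101566]), 'gripper_force': 0.0, 'opening': 0.08763459543745315}
```

View pics/scene0.png

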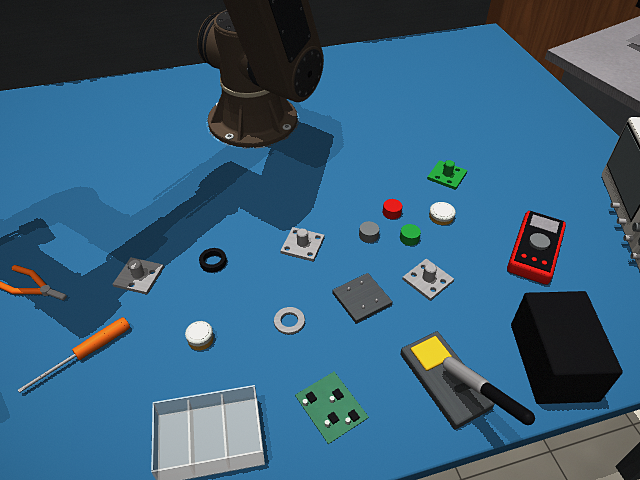

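View pics/side0.png

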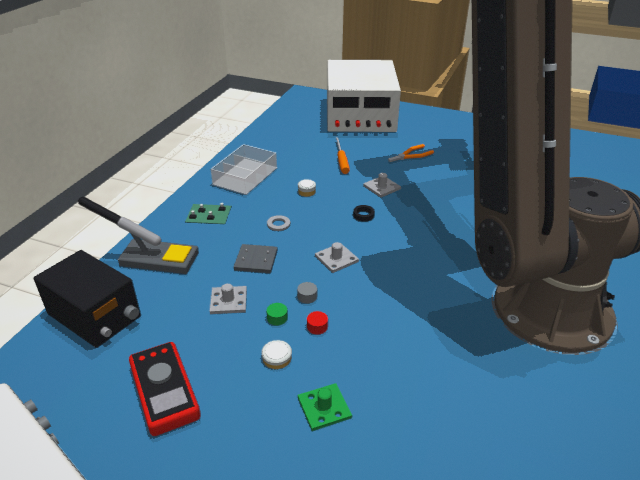

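Three steel yokes in the scene view: (138,272), (303,243) and (429,277). The green one at (447,173) is out. I'll rectify the three at the plate-top plane, and the jig too, to read the hole patterns.

```bash
cat > h.py <<'E'
import numpy as np, cv2
from plant import telemetry, viewer
from scipy.spatial.transform import Rotation as R
def cam(name, obs=None):
    i=viewer.camera_info(name); K=np.array(i["intrinsics"])
    if name!="wrist": return K,np.array(i["extrinsics"])
    o=obs or telemetry.get_obs(); T=np.eye(4)
    T[:3,:3]=R.from_euler("xyz",o["orientation"],degrees=True).as_matrix(); T[:3,3]=o["tool_pos"]
    return K,T@np.array(i["tool_from_camera"])
def ray(K,T,uv,z):
    d=T[:3,:3]@np.linalg.inv(K)@[*uv,1]; c=T[:3,3]
    return (c+d*(z-c[2])/d[2])[:2]
def proj(K,T,p):
    q=K@(T[:3,:3].T@(np.array(p)-T[:3,3])); return q[:2]/q[2]
def rect(im,K,T,c,half,z,n):
    """top-down picture of plane z: right=+x, up=+y"""
    P=np.float32([[c[0]-half,c[1]+half],[c[0]+half,c[1]+half],[c[0]+half,c[1]-half],[c[0]-half,c[1]-half]])
    s=np.float32([proj(K,T,[*p,z]) for p in P])
    H=cv2.getPerspectiveTransform(s,np.float32([[0,0],[n,0],[n,n],[0,n]]))
    return cv2.warpPerspective(im,H,(n,n),flags=cv2.INTER_CUBIC)
def tool_delta(goal,yaw=None,obs=None):
    """shift in tool axes from the measured pose to a world point, plus yaw turn (deg) about tool z"""
    o=obs or telemetry.get_obs(); M=R.from_euler("xyz",o["orientation"],degrees=True).as_matrix()
    s=M.T@(np.array(goal)-o["tool_pos"])
    t=None if yaw is None else -((yaw-o["orientation"][2]+90)%180-90)
    return s.round(4),t
E
python3 - <<'E'
from h import *
im=cv2.imread("pics/scene0.png"); K,T=cam("scene"); tiles=[]
im2=cv2.imread("pics/side0.png"); K2,T2=cam("side"); t2=[]
S=dict(yA=(138,272),yB=(303,244),yC=(429,279),jig=(362,297))
D=dict(yA=(382,187),yB=(337,257),yC=(228,299),jig=(256,258))
for k in S:
    z=.012 if k=='jig' else .008
    c=ray(K,T,S[k],z); d=ray(K2,T2,D[k],z); print(k,c.round(3),d.round(3))
    tiles.append(rect(im,K,T,c,.06,z,200)); t2.append(rect(im2,K2,T2,c,.06,z,200))
for k,uv,uv2,z in [("mag",(213,259),(364,212),.016),("top",(289,320),(279,222),.008),("cap",(369,227),(307,287),.024),("red",(392,206),(317,318),.02),("green",(410,230),(277,309),.024),("tinA",(442,208),(277,350),.02),("tinB",(199,329),(307,185),.026)]:
    print(k,ray(K,T,uv,z).round(3),ray(K2,T2,uv2,z).round(3))
cv2.imwrite("pics/tiles.png",np.vstack([np.hstack(tiles),np.hstack(t2)]))
E
```

```text
yA [ 0.458 -0.321] [ 0.459 -0.313]
yB [0.475 0.012] [0.468 0.013]
yC [0.634 0.226] [0.63  0.226]
jig [0.642 0.083] [0.634 0.088]
mag [ 0.472 -0.174] [ 0.464 -0.171]
top [ 0.652 -0.063] [ 0.648 -0.064]
cap [0.481 0.154] [0.485 0.148]
red [0.431 0.226] [0.434 0.221]
green [0.513 0.234] [0.516 0.231]
tinA [0.467 0.33 ] [0.472 0.325]
tinB [ 0.638 -0.224] [ 0.639 -0.221]
```

View pics/tiles.png

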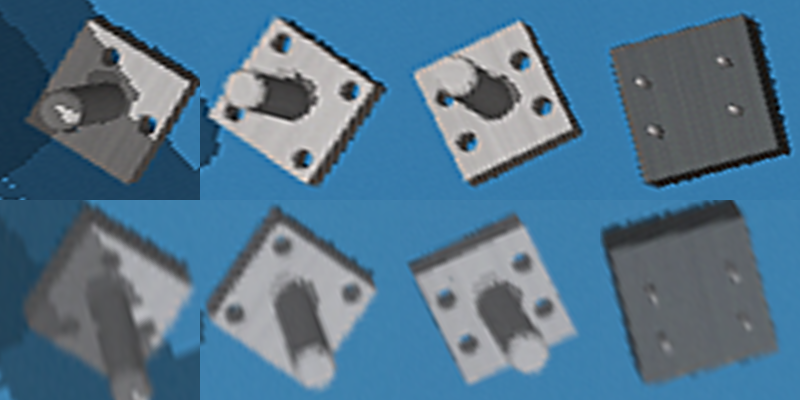

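Pattern check from the enlarged rectified tiles:
- Left (138,272): three holes.
- Second (303,243): 50x50 square.
- Third (429,277): rectangle of about 49x28 mm, long axis about 26°, so this is the matching yoke.

The jig studs' long axis is at about 14°. Next I'll go above the yoke.

```bash
python3 -c "
from h import *
print(tool_delta([.63,.226,.2],-64))"
```

```text
(array([-0.6684,  0.6403,  0.0266]), np.float64(86.67216372261302))
```

```bash
sed -i 's/-((yaw-o\["orientation"\]\[2\]+90)%180-90)/-np.deg2rad((yaw-o["orientation"][2]+180)%360-180)/' h.py; tail -2 h.py
```

```text
t=None if yaw is None else -np.deg2rad((yaw-o["orientation"][2]+180)%360-180)
    return s.round(4),t
```

Request:
carry_out(rows=[[-0.668,0.64,0.027,0,0,-1.628],[-0.668,0.64,0.027,0,0,-1.628],[-0.668,0.64,0.027,0,0,-1.628],[-0.668,0.64,0.027,0,0,-1.628],[-0.668,0.64,0.027,0,0,-1.628],[-0.668,0.64,0.027,0,0,-1.628],[-0.668,0.64,0.027,0,0,-1.628],[-0.668,0.64,0.027,0,0,-1.628]], grip=1)

```text
clock: 1.15
tool_pos: [0.4603, -0.1626, 0.2121]
orientation: [-180.0, -0.0, -71.0]
force: [2.5, -1.6, -0.7]
opening: 0.0875
gripper_force: 0.0
```

```bash
python3 -c "
from h import *
o=telemetry.get_obs();print(o['clock'],o['joint_pos'].round(1),o['tool_pos'],o['orientation'])
print(tool_delta([.63,.226,.13],-64))"
```

```text
1.15 [  3.7   3.3 -23.5  -0.  -63.1  15.3] [ 0.46029812 -0.16263692  0.21214893] [-1.79966292e+02 -9.03197273e-03 -7.10164248e+01]
(array([-0.3123, -0.2868,  0.0823]), np.float64(-0.12245971473476562))
```

Request:
carry_out(rows=[[-0.312,-0.287,0.082,0,0,-0.122],[-0.312,-0.287,0.082,0,0,-0.122],[-0.312,-0.287,0.082,0,0,-0.122],[-0.312,-0.287,0.082,0,0,-0.122],[-0.312,-0.287,0.082,0,0,-0.122],[-0.312,-0.287,0.082,0,0,-0.122],[-0.312,-0.287,0.082,0,0,-0.122],[-0.312,-0.287,0.082,0,0,-0.122]])

```text
clock: 2.15
tool_pos: [0.6325, 0.2258, 0.1274]
orientation: [179.8, -0.0, -64.2]
force: [-0.7, -0.5, -0.0]
opening: 0.0876
gripper_force: 0.0
```

```bash
cat >> h.py <<'E'
def look(tag,c,half,z,n=300):
    """rectified wrist tiles about c at each height in z, with a raw copy; prints pose"""
    K,T=cam("wrist"); o=telemetry.get_obs(); im=viewer.snapshot("wrist")[:,:,::-1].copy()
    cv2.imwrite(f"pics/{tag}_raw.png",im)
    cv2.imwrite(f"pics/{tag}.png",np.hstack([rect(im,K,T,c,half,q,n) for q in z]))
    print(round(o["clock"],2),o["tool_pos"].round(4),o["orientation"].round(2),o["joint_pos"].round(0))
E
python3 -c "
from h import *
look('yoke',[.63,.226],.06,[.008,.04])"
```

```text
2.15 [0.6325 0.2258 0.1274] [ 1.7985e+02 -2.0000e-02 -6.4220e+01] [ 36.  24.  -7.  -0. -59. -10.]
```

View pics/yoke.png

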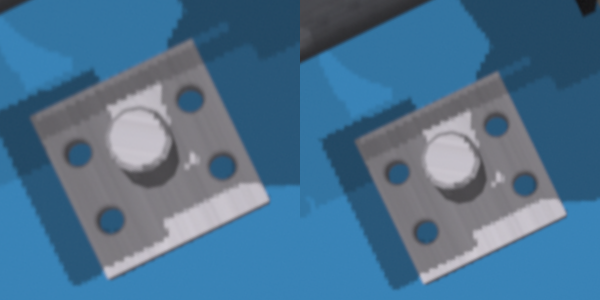

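Wrist view: four holes in a rectangle, centred on (150,159) in the left tile. Yoke is at (0.6305, 0.222), long axis 26°. This is the matching one, so I'll descend onto the pole.

```bash
python3 -c "
from h import *
print(tool_delta([.6305,.222,.013],-64))"
```

```text
(array([0.0013, 0.0019, 0.1151]), np.float64(-0.004822235197885522))
```

Request:
carry_out(rows=[[0.001,0.002,0.05,0,0,0],[0.001,0.002,0.09,0,0,0],[0.001,0.002,0.105,0,0,0],[0.001,0.002,0.113,0,0,0],[0.001,0.002,0.113,0,0,0],[0.001,0.002,0.113,0,0,0]])

```text
clock: 2.95
tool_pos: [0.6318, 0.2214, 0.0186]
orientation: [-179.9, 0.0, -64.4]
force: [0.6, -0.3, 0.5]
opening: 0.0873
gripper_force: 0.0
```

Request:
carry_out(rows=[[0,0,0,0,0,0],[0,0,0,0,0,0],[0,0,0,0,0,0],[0,0,0,0,0,0],[0,0,0,0,0,0],[0,0,0,0,0,0]], grip=-1)

```text
clock: 3.7
tool_pos: [0.6309, 0.2209, 0.0169]
orientation: [180.0, -0.0, -64.4]
force: [0.8, -1.1, 0.3]
opening: 0.0329
gripper_force: 0.0
```

Request:
carry_out(rows=[[0,0,0.003,0,0,0],[0,0,0.003,0,0,0],[0,0,0.003,0,0,0],[0,0,0.003,0,0,0],[0,0,0.003,0,0,0]])

```text
clock: 4.32
tool_pos: [0.6308, 0.2208, 0.0143]
orientation: [180.0, -0.0, -64.4]
force: [-1.4, -0.7, 6.0]
opening: 0.0231
gripper_force: 30.0
```

Request:
carry_out(rows=[[0,0,-0.02,0,0,0],[0,0,-0.05,0,0,0],[0,0,-0.09,0,0,0],[0,0,-0.09,0,0,0],[0,0,-0.09,0,0,0]])

```text
clock: 4.95
tool_pos: [0.63, 0.2206, 0.1027]
orientation: [179.9, 0.0, -64.4]
force: [-0.9, 0.3, -3.4]
opening: 0.0229
gripper_force: 30.0
```

```bash
python3 -c "
from h import *
o=telemetry.get_obs();print(o['tool_pos'],o['opening'],o['gripper_force'])
print(tool_delta([.638,.0855,.1],-76))"
```

```text
[0.62995382 0.22057581 0.10272084] 0.022919765301483937 29.999355473555624
(array([0.1253, 0.051 , 0.0027]), np.float64(0.20200501154475636))
```

Request:
carry_out(rows=[[0.05,0.03,0.0,0,0,0.1],[0.06,0.051,0.0,0,0,0.202],[0.06,0.051,0.0,0,0,0.202],[0.06,0.051,0.0,0,0,0.202],[0.06,0.051,0.0,0,0,0.202]])

```text
clock: 5.58
tool_pos: [0.6109, 0.1454, 0.1033]
orientation: [180.0, -0.0, -75.9]
force: [0.0, 0.1, -4.1]
opening: 0.0233
gripper_force: 30.0
```

```bash
python3 -c "
from h import *
look('jig',[.638,.0855],.06,[.012,.018])
a=cv2.imread('pics/jig.png');b=cv2.imread('pics/jig_raw.png');cv2.imwrite('pics/jigv.png',np.hstack([a[:,:300],cv2.resize(b,(400,300))]))"
```

```text
5.58 [0.6109 0.1454 0.1033] [ 1.7996e+02 -1.0000e-02 -7.5890e+01] [ 31.  22. -14.  -0. -54. -17.]
```

View pics/jigv.png

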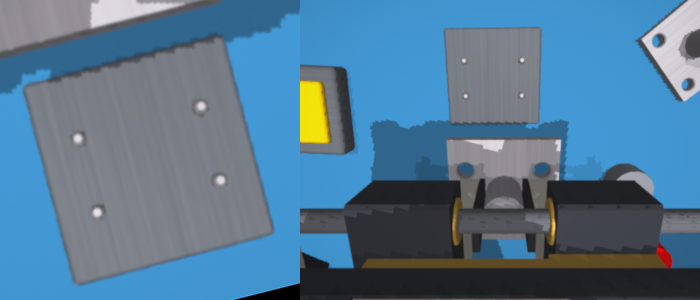

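Jig: studs at tile pixels (79,138), (201,106), (220,180) and (97,212). The held yoke is visible with two holes at raw pixels of about (264,272) and (389,272). I'll measure both.

Run:
```python
from h import *
K,T=cam("wrist"); o=telemetry.get_obs(); im=cv2.imread("pics/jig_raw.png")
t=cv2.cvtColor(cv2.imread("pics/jig.png")[:,300:],6)
n=cv2.connectedComponentsWithStats((t>190).astype('uint8'))
P=[]
for s,c in zip(n[2][1:],n[3][1:]):
    if 10<s[4]<150 and 60<c[1]<230 and 60<c[0]<240: P.append([.638-.06+c[0]*.0004,.0855+.06-c[1]*.0004])
P=np.array(P);print(P.round(4),P.mean(0).round(4))
z=o['tool_pos'][2]-.0143+.008
cv2.imwrite("pics/held.png",cv2.resize(im[210:400,220:430],None,fx=3,fy=3,interpolation=2))
for a in [(235,223),(417,223),(264,272),(389,272)]: print(a,ray(K,T,a,z).round(4))
```

```text
[[0.6577 0.1025]
 [0.6095 0.0898]
 [0.6652 0.0735]
 [0.6171 0.0609]] [0.6374 0.0817]
(235, 223) [0.6546 0.1216]
(417, 223) [0.5856 0.1043]
(264, 272) [0.6394 0.1388]
(389, 272) [0.5905 0.1266]
```

View pics/held.png

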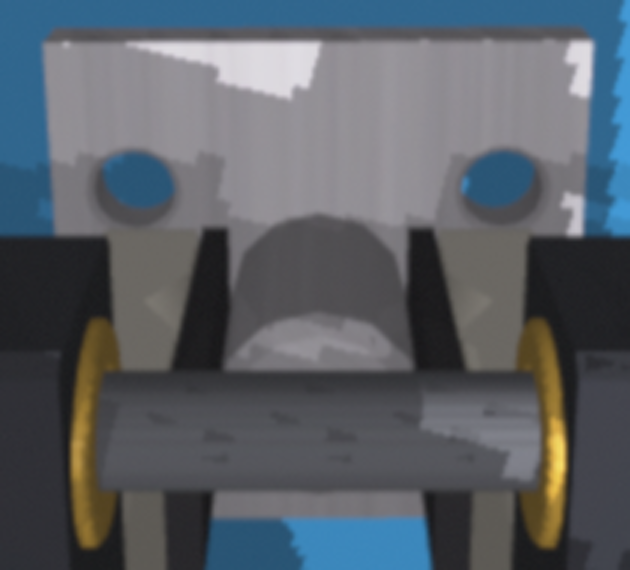

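```bash
python3 -c "
from h import *
print(tool_delta([.6371,.0796,.05],-75.3))"
```

```text
(array([ 0.0702, -0.0094,  0.0534]), np.float64(-0.010393660233369281))
```

Request:
carry_out(rows=[[0.04,-0.006,0.0,0,0,-0.01],[0.07,-0.0095,0.01,0,0,-0.01],[0.07,-0.0095,0.04,0,0,-0.01],[0.07,-0.0095,0.053,0,0,-0.01],[0.07,-0.0095,0.053,0,0,-0.01],[0.07,-0.0095,0.053,0,0,-0.01],[0.07,-0.0095,0.053,0,0,-0.01]])

```text
clock: 6.5
tool_pos: [0.6377, 0.0798, 0.0521]
orientation: [-179.9, 0.0, -75.3]
force: [-0.2, 0.4, -3.4]
opening: 0.0232
gripper_force: 30.0
```

```bash
python3 -c "
from h import *
im=[]
for n in ['wrist','scene']:
    im.append(viewer.snapshot(n)[:,:,::-1])
cv2.imwrite('pics/pre.png',np.hstack([cv2.resize(im[0][190:400,200:440],(480,420),interpolation=2),cv2.resize(im[1][230:335,300:380],(320,420),interpolation=2)]))
o=telemetry.get_obs();print(o['tool_pos'],o['orientation']);print(tool_delta([.6371,.0796,.0263],-75.3))"
```

```text
[0.63737753 0.0795336  0.05184372] [-1.79923642e+02  1.02280635e-02 -7.53631193e+01]
(array([-0.0001,  0.0003,  0.0255]), np.float64(-0.0011016387549131195))
```

View pics/pre.png

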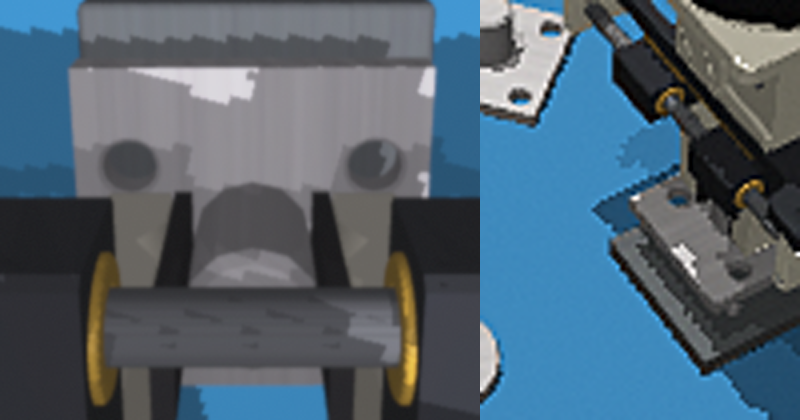

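The yoke hangs over the jig plate with its edges centred (jig 80–432 px, yoke 68–436 px). A stud glint shows in the right hole. Lowering gently.

Request:
carry_out(rows=[[0,0,0.01,0,0,0],[0,0,0.016,0,0,0],[0,0,0.019,0,0,0],[0,0,0.022,0,0,0],[0,0,0.024,0,0,0],[0,0,0.025,0,0,0],[0,0,0.025,0,0,0]])

```text
clock: 7.48
tool_pos: [0.6371, 0.0792, 0.0264]
orientation: [-180.0, -0.0, -75.4]
force: [-1.3, 0.3, -0.5]
opening: 0.0233
gripper_force: 30.0
```

Request:
carry_out(rows=[[0,0,0.0005,0,0,0],[0,0,0.0005,0,0,0],[0,0,0.0005,0,0,0]])

```text
clock: 7.85
tool_pos: [0.6371, 0.0791, 0.0263]
orientation: [-180.0, -0.0, -75.4]
force: [-3.7, -0.3, 5.5]
opening: 0.0228
gripper_force: 30.0
```

Request:
carry_out(rows=[[0,0,0,0,0,0],[0,0,0,0,0,0],[0,0,0,0,0,0],[0,0,0,0,0,0]], grip=1)

```text
clock: 8.35
tool_pos: [0.6371, 0.0792, 0.0254]
orientation: [180.0, -0.0, -75.4]
force: [1.7, -0.7, 0.0]
opening: 0.0578
gripper_force: 0.0
```

Request:
carry_out(rows=[[0,0,-0.03,0,0,0],[0,0,-0.08,0,0,0],[0,0,-0.1,0,0,0],[0,0,-0.1,0,0,0],[0,0,-0.1,0,0,0]])

```text
clock: 8.98
tool_pos: [0.6365, 0.079, 0.1247]
orientation: [179.9, 0.0, -75.4]
force: [-0.9, -0.7, -0.4]
opening: 0.0876
gripper_force: 0.0
```

```bash
python3 -c "
from h import *
look('seat',[.6374,.0817],.05,[.02,.052])
print(tool_delta([.467,-.172,.13],-90))"
```

```text
8.97 [0.6365 0.079  0.1247] [ 1.7994e+02  1.0000e-02 -7.5400e+01] [ 24.  22. -11.  -0. -57. -10.]
(array([ 0.2002,  0.2271, -0.0053]), np.float64(0.25477692130580487))
```

View pics/seat.png

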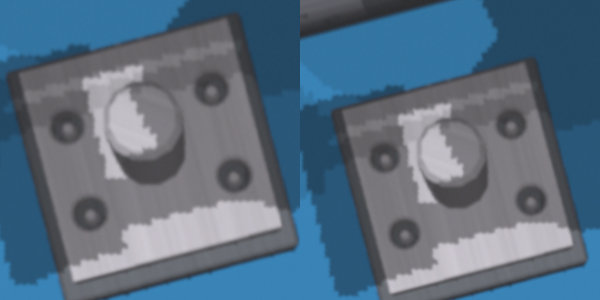

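Seated: the studs show in all four holes, and the pole is at about (0.638, 0.081). On to the ferrite ring.

Request:
carry_out(rows=[[0.2,0.227,-0.005,0,0,0.255],[0.2,0.227,-0.005,0,0,0.255],[0.2,0.227,-0.005,0,0,0.255],[0.2,0.227,-0.005,0,0,0.255],[0.2,0.227,-0.005,0,0,0.255],[0.2,0.227,-0.005,0,0,0.255],[0.2,0.227,-0.005,0,0,0.255],[0.2,0.227,-0.005,0,0,0.255]])

```text
clock: 10.02
tool_pos: [0.4683, -0.171, 0.13]
orientation: [180.0, -0.0, -89.9]
force: [0.1, 0.0, 0.5]
opening: 0.0877
gripper_force: 0.0
```

```bash
python3 -c "
from h import *
look('mag',[.467,-.172],.05,[.016])
K,T=cam('wrist')
g=cv2.cvtColor(cv2.imread('pics/mag.png'),6)
for s,c in zip(*[x[1:] for x in cv2.connectedComponentsWithStats((g<45).astype('uint8'))[2:4]]):
    if s[4]>800: print(s,c.round(1),'bbox centre',(.467-.05+(s[0]+s[2]/2)/3e3).round(4),(-.172+.05-(s[1]+s[3]/2)/3e3).round(4))"
```

```text
10.03 [ 0.4683 -0.171   0.13  ] [179.96  -0.   -89.95] [  3.   9. -29.  -0. -52.  -3.]
[  68   93  158  159 7058] [144.7 153.9] bbox centre 0.466 -0.1795
```

View pics/mag.png

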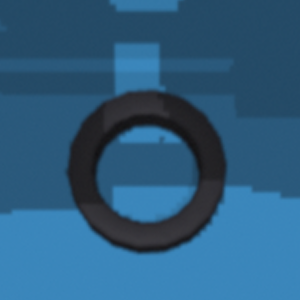

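Ring centred at tile (147,172), i.e. about (0.466, -0.179). Grasping its outside.

```bash
python3 -c "
from h import *
print(tool_delta([.466,-.179,.004],-90))"
```

```text
(array([0.0081, 0.0022, 0.1261]), np.float64(0.0011896283850671356))
```

Request:
carry_out(rows=[[0.008,0.002,0.05,0,0,0],[0.008,0.002,0.09,0,0,0],[0.008,0.002,0.112,0,0,0],[0.008,0.002,0.122,0,0,0],[0.008,0.002,0.126,0,0,0],[0.008,0.002,0.126,0,0,0],[0.008,0.002,0.126,0,0,0],[0.008,0.002,0.126,0,0,0]])

```text
clock: 11.08
tool_pos: [0.4663, -0.1796, 0.0052]
orientation: [-179.9, -0.0, -90.0]
force: [0.5, 0.4, -0.3]
opening: 0.0875
gripper_force: 0.0
```

Request:
carry_out(rows=[[0,0,0,0,0,0],[0,0,0,0,0,0],[0,0,0,0,0,0],[0,0,0,0,0,0],[0,0,0,0,0,0],[0,0,0,0,0,0],[0,0,0,0,0,0]], grip=-1)

```text
clock: 11.95
tool_pos: [0.4657, -0.1796, 0.0044]
orientation: [180.0, 0.0, -90.0]
force: [-1.0, -1.0, 1.1]
opening: 0.0521
gripper_force: 30.0
```

Request:
carry_out(rows=[[0,0,-0.02,0,0,0],[0,0,-0.05,0,0,0],[0,0,-0.1,0,0,0],[0,0,-0.1,0,0,0],[0,0,-0.1,0,0,0]])

```text
clock: 12.58
tool_pos: [0.4655, -0.1795, 0.1043]
orientation: [-180.0, 0.0, -90.0]
force: [0.1, -0.5, -1.4]
opening: 0.052
gripper_force: 30.0
```

```bash
python3 -c "
from h import *
o=telemetry.get_obs();print(o['tool_pos'],o['opening'],o['gripper_force'])
im=viewer.snapshot('wrist')[:,:,::-1];cv2.imwrite('pics/magheld.png',im)
K,T=cam('wrist')
print(tool_delta([.6378,.081,.1],-75.3))"
```

```text
[ 0.46549092 -0.17949642  0.10427537] 0.0519839432310934 29.997540108743124
(array([-0.2606, -0.1727,  0.0036]), np.float64(-0.25691415310520205))
```

View pics/magheld.png

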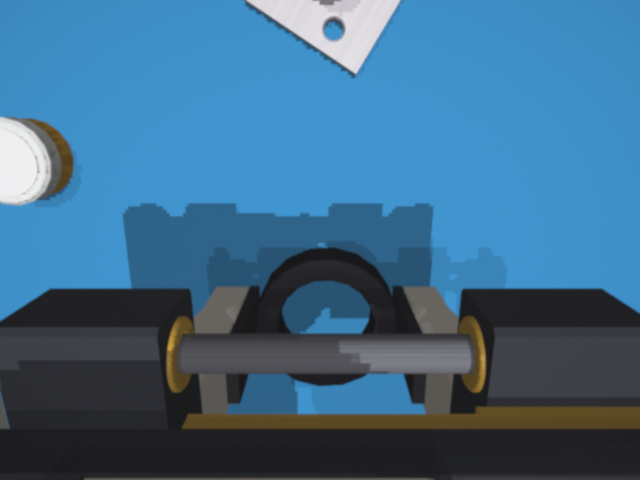

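Ring is held, centred at about pixel (328,316), outline spanning 248–385.

```bash
python3 -c "
from h import *
K,T=cam('wrist')
for uv in [(328,248),(328,385),(259,316),(397,316)]: print(ray(K,T,uv,.116).round(4),ray(K,T,uv,.1).round(4))"
```

```text
[ 0.4654 -0.2087] [ 0.4653 -0.2035]
[ 0.4653 -0.1528] [ 0.4652 -0.1415]
[ 0.4908 -0.1824] [ 0.4935 -0.1743]
[ 0.4399 -0.1823] [ 0.437  -0.1742]
```

```bash
python3 -c "
from h import *
print(tool_delta([.6376,.0825,.1],-75.3))"
```

```text
(array([-0.2621, -0.1725,  0.0036]), np.float64(-0.25691415310520205))
```

Request:
carry_out(rows=[[-0.262,-0.172,0.004,0,0,-0.257],[-0.262,-0.172,0.004,0,0,-0.257],[-0.262,-0.172,0.004,0,0,-0.257],[-0.262,-0.172,0.004,0,0,-0.257],[-0.262,-0.172,0.004,0,0,-0.257],[-0.262,-0.172,0.004,0,0,-0.257],[-0.262,-0.172,0.004,0,0,-0.257],[-0.262,-0.172,0.004,0,0,-0.257]])

```text
clock: 13.62
tool_pos: [0.6368, 0.0813, 0.0997]
orientation: [179.9, -0.0, -75.3]
force: [0.2, -0.0, -1.5]
opening: 0.0524
gripper_force: 30.0
```

```bash
python3 -c "
from h import *
print(tool_delta([.6376,.0825,.0247],-75.3))
im=viewer.snapshot('wrist')[:,:,::-1];cv2.imwrite('pics/magover.png',im[180:420,160:480])"
```

```text
(array([-0.001 , -0.0012,  0.075 ]), np.float64(-0.0004995815081986015))
```

View pics/magover.png

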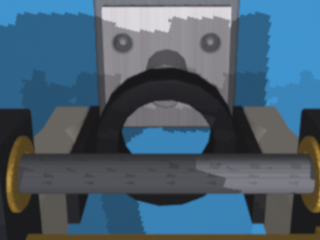

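Ring sits above the yoke and laterally in line (ring 168 px, pole 166 px). Lowering.

Request:
carry_out(rows=[[-0.001,-0.001,0.02,0,0,0],[-0.001,-0.001,0.04,0,0,0],[-0.001,-0.001,0.055,0,0,0],[-0.001,-0.001,0.065,0,0,0],[-0.001,-0.001,0.07,0,0,0],[-0.001,-0.001,0.073,0,0,0],[-0.001,-0.001,0.0745,0,0,0],[-0.001,-0.001,0.0745,0,0,0]])

```text
clock: 14.68
tool_pos: [0.6387, 0.0837, 0.0262]
orientation: [-180.0, 0.0, -75.3]
force: [-0.4, -0.2, -1.0]
opening: 0.0523
gripper_force: 30.0
```

Request:
carry_out(rows=[[0,0,0,0,0,0],[0,0,0,0,0,0]])

```text
clock: 14.92
tool_pos: [0.6386, 0.0836, 0.0262]
orientation: [-180.0, 0.0, -75.3]
force: [0.4, -0.8, -1.2]
opening: 0.0521
gripper_force: 30.0
```

Request:
carry_out(rows=[[0.001,0.001,0.001,0,0,0],[0.001,0.001,0.0018,0,0,0],[0.001,0.001,0.0018,0,0,0],[0.001,0.001,0.0018,0,0,0]])

```text
clock: 15.42
tool_pos: [0.6377, 0.0822, 0.0245]
orientation: [180.0, -0.0, -75.3]
force: [-2.3, -0.7, 4.6]
opening: 0.0517
gripper_force: 30.0
```

Contact. Release, lift, and look.

Request:
carry_out(rows=[[0,0,0,0,0,0],[0,0,0,0,0,0],[0,0,0,0,0,0],[0,0,0,0,0,0]], grip=1)

```text
clock: 15.92
tool_pos: [0.6378, 0.0824, 0.0241]
orientation: [-180.0, 0.0, -75.3]
force: [-0.5, 0.7, 0.5]
opening: 0.0848
gripper_force: 0.0
```

Request:
carry_out(rows=[[0,0,-0.03,0,0,0],[0,0,-0.08,0,0,0],[0,0,-0.1,0,0,0],[0,0,-0.1,0,0,0],[0,0,-0.1,0,0,0]])

```text
clock: 16.55
tool_pos: [0.6372, 0.0823, 0.1234]
orientation: [179.9, 0.0, -75.3]
force: [-1.0, -0.3, 0.4]
opening: 0.0876
gripper_force: 0.0
```

```bash
python3 -c "
from h import *
look('mseat',[.638,.081],.05,[.036,.052])
print(tool_delta([.65,-.066,.13],-75.3))"
```

```text
16.55 [0.6372 0.0823 0.1234] [ 1.7994e+02  1.0000e-02 -7.5290e+01] [ 25.  22. -11.  -0. -57. -10.]
(array([ 0.1466,  0.0251, -0.007 ]), np.float64(0.00024654321371385716))
```

View pics/mseat.png

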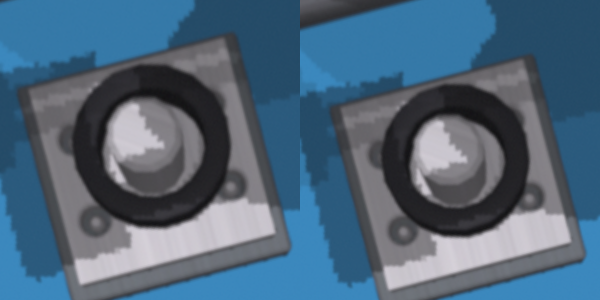

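Ring lies flat around the pole, about 2 mm off axis, which is well within tolerance. Next is the top plate, measured numerically.

Request:
carry_out(rows=[[0.147,0.025,-0.007,0,0,0],[0.147,0.025,-0.007,0,0,0],[0.147,0.025,-0.007,0,0,0],[0.147,0.025,-0.007,0,0,0],[0.147,0.025,-0.007,0,0,0]])

```text
clock: 17.23
tool_pos: [0.6506, -0.0659, 0.1302]
orientation: [179.9, 0.0, -75.3]
force: [0.3, -0.7, -0.1]
opening: 0.0881
gripper_force: 0.0
```

```bash
cat >> h.py <<'E'
def rings(tag,c,half,z,n=400):
    """circles of grey (unsaturated) things on plane z: centre, diameters in mm"""
    look(tag,c,half,[z],n); m=cv2.imread(f"pics/{tag}.png")
    hsv=cv2.cvtColor(m,cv2.COLOR_BGR2HSV); g=((hsv[...,1]<90)&(hsv[...,2]>40)).astype("uint8")
    C,H=cv2.findContours(g,cv2.RETR_CCOMP,cv2.CHAIN_APPROX_NONE)
    for k,h in zip(C,H[0]):
        if len(k)>100:
            (u,v),ax,_=cv2.fitEllipse(k); s=2*half/n
            print("hole" if h[3]>=0 else "outer",round(c[0]-half+u*s,4),round(c[1]+half-v*s,4),[round(a*s*1e3,1) for a in ax])
E
python3 -c "
from h import *
rings('top',[.65,-.066],.06,.008)"
```

```text
17.23 [ 0.6506 -0.0659  0.1302] [ 1.7991e+02  2.0000e-02 -7.5290e+01] [ 11.  23.  -9.  -0. -58.   3.]
outer 0.649 -0.0654 [56.8, 57.5]
hole 0.6491 -0.0657 [30.5, 31.2]
```

```bash
python3 -c "
from h import *
print(tool_delta([.649,-.0655,.003],-75.3))"
```

```text
(array([-0.0003,  0.0015,  0.1274]), np.float64(0.001019806624493683))
```

Request:
carry_out(rows=[[0,0.0015,0.05,0,0,0],[0,0.0015,0.09,0,0,0],[0,0.0015,0.112,0,0,0],[0,0.0015,0.122,0,0,0],[0,0.0015,0.126,0,0,0],[0,0.0015,0.127,0,0,0],[0,0.0015,0.127,0,0,0],[0,0.0015,0.127,0,0,0]])

```text
clock: 18.27
tool_pos: [0.65, -0.0665, 0.005]
orientation: [-179.9, -0.0, -75.3]
force: [1.4, -0.7, -0.5]
opening: 0.0877
gripper_force: 0.0
```

Request:
carry_out(rows=[[0,0,0,0,0,0],[0,0,0,0,0,0],[0,0,0,0,0,0],[0,0,0,0,0,0],[0,0,0,0,0,0],[0,0,0,0,0,0],[0,0,0,0,0,0]], grip=-1)

```text
clock: 19.15
tool_pos: [0.6494, -0.0666, 0.0041]
orientation: [180.0, 0.0, -75.3]
force: [0.2, -0.0, 0.8]
opening: 0.0564
gripper_force: 30.0
```

Request:
carry_out(rows=[[0,0,-0.02,0,0,0],[0,0,-0.05,0,0,0],[0,0,-0.1,0,0,0],[0,0,-0.1,0,0,0],[0,0,-0.1,0,0,0]])

```text
clock: 19.77
tool_pos: [0.6492, -0.0664, 0.1039]
orientation: [-180.0, 0.0, -75.3]
force: [-0.6, 0.6, -1.6]
opening: 0.0565
gripper_force: 30.0
```

```bash
python3 -c "
from h import *
o=telemetry.get_obs(); t=o['tool_pos']; print(o['opening'],o['gripper_force'])
rings('topheld',[t[0],t[1]],.06,t[2]+.005)
print(tool_delta([.638,.0805,.1],-75.3))"
```

```text
0.056505580507305676 29.999573989771307
19.77 [ 0.6492 -0.0664  0.1039] [-1.800e+02  3.000e-02 -7.529e+01] [ 11.  24. -11.  -0. -55.   3.]
outer 0.6473 -0.0502 [76.8, 115.9]
hole 0.6508 -0.0686 [25.3, 31.5]
hole 0.6376 -0.0326 [20.9, 96.5]
(array([-0.1449, -0.027 ,  0.0031]), np.float64(0.00017127219704749335))
```

Request:
carry_out(rows=[[-0.05,-0.02,0.0,0,0,0],[-0.1,-0.027,0.003,0,0,0],[-0.1445,-0.027,0.003,0,0,0],[-0.1445,-0.027,0.003,0,0,0],[-0.1445,-0.027,0.003,0,0,0],[-0.1445,-0.027,0.003,0,0,0]])

```text
clock: 20.58
tool_pos: [0.6388, 0.079, 0.1005]
orientation: [179.9, -0.0, -75.3]
force: [-0.2, 1.0, -1.5]
opening: 0.0565
gripper_force: 30.0
```

```bash
python3 -c "
from h import *
print(telemetry.get_obs()['tool_pos'],tool_delta([.6375,.080,.0401],-75.3))
viewer.snapshot('wrist')"
```

```text
[0.6387878  0.07904214 0.10053875] (array([-0.0013,  0.0009,  0.0604]), np.float64(-0.0007307586637994008))
```

Request:
carry_out(rows=[[-0.001,0.001,0.015,0,0,0],[-0.001,0.001,0.028,0,0,0],[-0.001,0.001,0.035,0,0,0],[-0.001,0.001,0.035,0,0,0],[-0.001,0.001,0.035,0,0,0]])

```text
clock: 21.25
tool_pos: [0.638, 0.0808, 0.0664]
orientation: [-180.0, -0.0, -75.3]
force: [-0.2, -0.3, -0.5]
opening: 0.0569
gripper_force: 30.0
```

```bash
python3 -c "
from h import *
print(telemetry.get_obs()['tool_pos'],tool_delta([.6375,.080,.0401],-75.3))"
```

```text
[0.63798205 0.08084683 0.06639489] (array([0.0007, 0.0007, 0.0263]), np.float64(0.0005734754252740731))
```

Request:
carry_out(rows=[[0.0007,0.0007,0.008,0,0,0],[0.0007,0.0007,0.015,0,0,0],[0.0007,0.0007,0.02,0,0,0],[0.0007,0.0007,0.023,0,0,0],[0.0007,0.0007,0.0245,0,0,0],[0.0007,0.0007,0.0255,0,0,0],[0.0007,0.0007,0.0255,0,0,0]])

```text
clock: 22.12
tool_pos: [0.6372, 0.0799, 0.0408]
orientation: [-180.0, 0.0, -75.3]
force: [-0.1, 0.4, -1.2]
opening: 0.0565
gripper_force: 30.0
```

Request:
carry_out(rows=[[0,0,0.0005,0,0,0],[0,0,0.001,0,0,0],[0,0,0.001,0,0,0],[0,0,0.001,0,0,0]])

```text
clock: 22.62
tool_pos: [0.6374, 0.0799, 0.0401]
orientation: [-180.0, -0.0, -75.3]
force: [-1.9, -0.2, 4.8]
opening: 0.0563
gripper_force: 30.0
```

Contact. Release, lift, and check numerically, then on to the cap.

Request:
carry_out(rows=[[0,0,0,0,0,0],[0,0,0,0,0,0],[0,0,0,0,0,0],[0,0,0,0,0,0]], grip=1)

```text
clock: 23.12
tool_pos: [0.6372, 0.0799, 0.0395]
orientation: [180.0, -0.0, -75.3]
force: [-0.2, 0.8, 0.8]
opening: 0.0865
gripper_force: 0.0
```

Request:
carry_out(rows=[[0,0,-0.03,0,0,0],[0,0,-0.08,0,0,0],[0,0,-0.1,0,0,0],[0,0,-0.1,0,0,0],[0,0,-0.1,0,0,0]])

```text
clock: 23.75
tool_pos: [0.6366, 0.0798, 0.1389]
orientation: [179.9, 0.0, -75.3]
force: [0.1, 0.4, -0.9]
opening: 0.0878
gripper_force: 0.0
```

```bash
python3 -c "
from h import *
rings('tseat',[.638,.081],.05,.044)
print(tool_delta([.483,.148,.15],-60))"
```

```text
23.75 [0.6366 0.0798 0.1389] [ 1.7994e+02  1.0000e-02 -7.5290e+01] [ 25.  21. -10.  -0. -58. -10.]
outer 0.6399 0.0729 [85.3, 86.7]
(array([-0.105 ,  0.1311, -0.0113]), np.float64(-0.2667807507762058))
```

View pics/tseat.png

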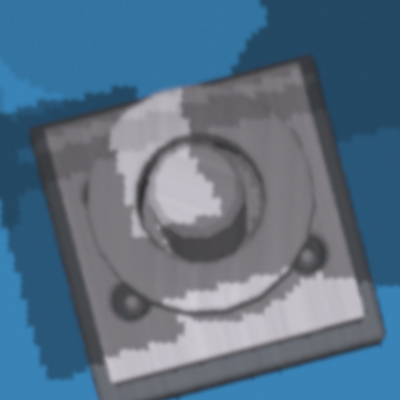

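Top plate lies flat and centred on tile (200,200), so about 1 mm from the pole axis. Now above the grey cap at scene pixel (369,230). Red (392,208) and green (410,234) are the look-alikes to leave.

Request:
carry_out(rows=[[-0.105,0.131,-0.011,0,0,0],[-0.105,0.131,-0.011,0,0,0],[-0.105,0.131,-0.011,0,0,0],[-0.105,0.131,-0.011,0,0,0],[-0.105,0.131,-0.011,0,0,0],[-0.105,0.131,-0.011,0,0,0]])

```text
clock: 24.55
tool_pos: [0.4844, 0.1478, 0.1501]
orientation: [180.0, -0.0, -75.3]
force: [-0.1, 0.2, 1.0]
opening: 0.0878
gripper_force: 0.0
```

```bash
python3 -c "
from h import *
rings('cap',[.483,.148],.05,.024)
m=cv2.imread('pics/cap.png');print(m[200,200],m[140:270:10,200].tolist())"
```

```text
24.55 [0.4844 0.1478 0.1501] [ 1.7995e+02 -3.0000e-02 -7.5320e+01] [ 39.   9. -26.   0. -55. -25.]
outer 0.4836 0.1493 [40.7, 44.8]
outer 0.4404 0.1986 [7.6, 17.9]
[158 152 148] [[156, 149, 146], [157, 149, 146], [157, 151, 147], [157, 150, 147], [158, 152, 148], [158, 151, 148], [158, 152, 148], [152, 146, 143], [111, 107, 104], [105, 101, 98], [106, 101, 99], [106, 101, 100], [106, 101, 100]]
```

View pics/cap.png

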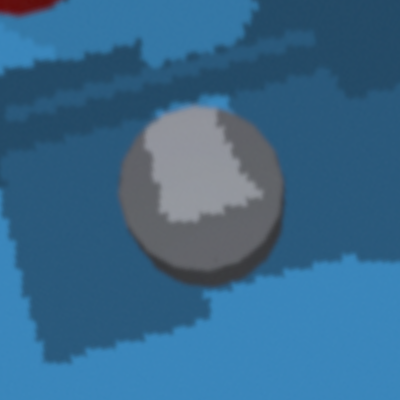

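Grey cap (not red or green), top face centred at tile (201,187), i.e. (0.4833, 0.151).

```bash
python3 -c "
from h import *
print(tool_delta([.4833,.151,.007],-75.3))"
```

```text
(array([-0.0035,  0.    ,  0.143 ]), np.float64(-0.0005661615402498769))
```

Request:
carry_out(rows=[[-0.0035,0,0.05,0,0,0],[-0.0035,0,0.1,0,0,0],[-0.0035,0,0.125,0,0,0],[-0.0035,0,0.137,0,0,0],[-0.0035,0,0.142,0,0,0],[-0.0035,0,0.143,0,0,0],[-0.0035,0,0.143,0,0,0],[-0.0035,0,0.143,0,0,0]])

```text
clock: 25.6
tool_pos: [0.4833, 0.1519, 0.0084]
orientation: [-179.9, 0.0, -75.3]
force: [0.2, 0.2, -0.3]
opening: 0.088
gripper_force: 0.0
```

Request:
carry_out(rows=[[0,0,0,0,0,0],[0,0,0,0,0,0],[0,0,0,0,0,0],[0,0,0,0,0,0],[0,0,0,0,0,0],[0,0,0,0,0,0],[0,0,0,0,0,0],[0,0,0,0,0,0]], grip=-1)

```text
clock: 26.6
tool_pos: [0.4829, 0.1515, 0.0076]
orientation: [180.0, -0.0, -75.3]
force: [-0.2, 0.0, -0.1]
opening: 0.0413
gripper_force: 30.0
```

Request:
carry_out(rows=[[0,0,-0.02,0,0,0],[0,0,-0.05,0,0,0],[0,0,-0.1,0,0,0],[0,0,-0.12,0,0,0],[0,0,-0.12,0,0,0]])

```text
clock: 27.22
tool_pos: [0.4838, 0.1522, 0.1294]
orientation: [-179.8, 0.1, -75.3]
force: [-0.4, -0.8, 0.0]
opening: 0.0411
gripper_force: 30.0
```

```bash
python3 -c "
from h import *
print(tool_delta([.6378,.081,.12],-75.3))"
```

```text
(array([ 0.1081, -0.1308,  0.0097]), np.float64(0.0005466097124979901))
```

Request:
carry_out(rows=[[0.108,-0.1305,0.01,0,0,0],[0.108,-0.1305,0.01,0,0,0],[0.108,-0.1305,0.01,0,0,0],[0.108,-0.1305,0.01,0,0,0],[0.108,-0.1305,0.01,0,0,0],[0.108,-0.1305,0.01,0,0,0]])

```text
clock: 27.98
tool_pos: [0.6356, 0.0807, 0.1174]
orientation: [180.0, 0.0, -75.2]
force: [-0.1, -0.2, -0.7]
opening: 0.0414
gripper_force: 30.0
```

Request:
carry_out(rows=[[0,0,0.02,0,0,0],[0,0,0.04,0,0,0],[0,0,0.045,0,0,0],[0,0,0.045,0,0,0],[0,0,0.045,0,0,0]])

```text
clock: 28.6
tool_pos: [0.6371, 0.0807, 0.0738]
orientation: [-179.9, 0.0, -75.2]
force: [-0.4, 0.2, 0.2]
opening: 0.0411
gripper_force: 30.0
```

```bash
python3 -c "
from h import *
o=telemetry.get_obs();print(o['tool_pos'],tool_delta([.6376,.0808,.0516],-75.3))
K,T=cam('wrist')
rings('capheld',o['tool_pos'][:2],.05,o['tool_pos'][2]+.0164)"
```

```text
[0.63706989 0.08068675 0.07376091] (array([ 0.    , -0.0005,  0.0222]), np.float64(0.0009659313099935994))
28.6 [0.6371 0.0807 0.0738] [-179.91    0.    -75.24] [ 25.  25. -14.   0. -51. -10.]
outer 0.5883 0.0701 [3.1, 13.7]
outer 0.6392 0.0794 [85.6, 100.2]
hole 0.6173 0.0704 [6.5, 23.4]
hole 0.6615 0.0822 [6.6, 23.3]
hole 0.631 0.1076 [21.2, 65.5]
outer 0.6452 0.1278 [0.2, 12.4]
outer 0.6831 0.1222 [7.7, 48.6]
```

Request:
carry_out(rows=[[0,0,0.006,0,0,0],[0,0,0.011,0,0,0],[0,0,0.015,0,0,0],[0,0,0.018,0,0,0],[0,0,0.02,0,0,0],[0,0,0.021,0,0,0],[0,0,0.021,0,0,0],[0,0,0.021,0,0,0]])

```text
clock: 29.65
tool_pos: [0.6367, 0.0803, 0.0518]
orientation: [-180.0, 0.0, -75.3]
force: [-0.0, 0.2, -1.0]
opening: 0.0417
gripper_force: 30.0
```

Request:
carry_out(rows=[[0,0,0.0005,0,0,0],[0,0,0.001,0,0,0],[0,0,0.001,0,0,0]])

```text
clock: 30.02
tool_pos: [0.6367, 0.0803, 0.0516]
orientation: [-180.0, -0.0, -75.3]
force: [-2.4, 0.0, 7.8]
opening: 0.0412
gripper_force: 30.0
```

Request:
carry_out(rows=[[0,0,0,0,0,0],[0,0,0,0,0,0],[0,0,0,0,0,0],[0,0,0,0,0,0],[0,0,0,0,0,0]], grip=1)

```text
clock: 30.65
tool_pos: [0.6366, 0.0803, 0.0506]
orientation: [180.0, -0.0, -75.3]
force: [-0.6, -0.3, -0.3]
opening: 0.0848
gripper_force: 0.0
```

Request:
carry_out(rows=[[0,0,-0.03,0,0,0],[0,0,-0.08,0,0,0],[0,0,-0.1,0,0,0],[0,0,-0.1,0,0,0],[0,0,-0.1,0,0,0],[0,0,-0.1,0,0,0]])

```text
clock: 31.4
tool_pos: [0.6359, 0.0801, 0.1493]
orientation: [179.9, -0.0, -75.3]
force: [0.2, 1.3, -0.4]
opening: 0.0876
gripper_force: 0.0
```

```bash
python3 -c "
from h import *
look('fin',[.638,.081],.05,[.068],400)
g=cv2.cvtColor(cv2.imread('pics/fin.png'),6); g=cv2.GaussianBlur(g,(5,5),0)
for z in [0]:
    c=cv2.HoughCircles(g,cv2.HOUGH_GRADIENT,1,20,param1=60,param2=15,minRadius=78,maxRadius=90)
    print(None if c is None else [(round(.588+u*.00025,4),round(.131-v*.00025,4),r*.5) for u,v,r in c[0][:4]])"
```

```text
31.4 [0.6359 0.0801 0.1493] [ 1.7987e+02 -1.0000e-02 -7.5280e+01] [ 25.  21. -10.  -0. -60. -10.]
[(np.float32(0.6374), np.float32(0.0804), np.float32(41.9)), (np.float32(0.6396), np.float32(0.0756), np.float32(40.8)), (np.float32(0.6416), np.float32(0.0691), np.float32(44.7))]
```

The cap shows as a 42 mm circle at (0.637, 0.080) on plane z = 0.068. That is the seated height and on the pole axis, so I'm handing in.

```bash
python3 -c "
from plant import workorder
print(workorder.close_job())"
```

```text
the job is handed in; nothing more can be done
None
```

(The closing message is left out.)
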